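# Clamp a glued carton in a capstan rack clamp

### The job

The flap of the small brown carton has just been glued: stand the carton upright on the bed of the blue rack clamp, between the sliding jaw and the back stop, and let go of it. Then wind the jaw up to it by pushing the capstan's spokes round clockwise, one after another, until the carton is gripped firmly against the back stop but not crushed, and leave it clamped. Move the jaw only by the spokes, and leave the black cup and the flat carton behind the clamp where they are.

Things in the scene. Friction and masses are not known exactly. Their poses are not given: they have to be found in the camera images.
- carton_center (a point): Centre of the small brown carton, a closed box 50 x 60 mm in plan (its own x, y) and 62 mm high, about 60 g; it stands upright on the bench at the start, z up. It may be clamped across either pair of sides.
- carton: The same carton; origin at the centre of its underside.
- rack_clamp: Blue rack clamp, fixed to the bench, its place varies. Origin on the capstan's upright axis at bench height, z up; the sliding jaw travels along its -y, the hood is on its +x side. Base plate 74 mm wide (x), from y = +40 to -250 mm, its top (the bed) at z = 12 mm, no side walls. Pinion housing under the capstan 56 x 50 mm, up to z = 48 mm.
- bay (a point): Point on the bed's surface (clamp x = 0, y = -145, z = 12 mm): a carton centred here with its 60 mm side along clamp y fits between jaw and stop at every setting. The steel back stop, 64 mm wide, 40 mm tall, stands across the bed; its face is at clamp y = -195 to -215 mm, set anew each time and not reported.
- hood (a point): Middle of the top of the yellow half-round hood over the capstan's +x half (clamp x = 56, y = 0, z = 94 mm). It covers 35 to 91 mm from the axis, so the spokes can be reached from above only on the clamp's -x side.
- jaw: Sliding jaw with a rubber face, 60 mm wide, top at z = 50 mm; its origin is the clamp's, moved along with the jaw; the face is at y = -85.5 mm in its own frame. Geared to the capstan: 14 mm towards the stop per rad. The gearing drags: jaw and grip stay when the spokes are let go; a grip over 20 N slips back to about 20 N.
- capstan_hub (a point): Point on the capstan's axis at the height of the spokes' centre lines (72 mm over the bench). Hub 38 mm across, up to 90 mm over the bench; four spokes 10 mm thick at right angles. Free space under the spokes down to housing (48 mm) and jaw (50 mm); beyond them down to the base.
- spoke_ball (a point): Centre of one spoke's 18 mm black end ball, 70 mm from the axis (all four are alike). Running free, a spoke needs a push of about 4.7 N at 60 mm from the axis (0.28 N m drag). Each newton of grip on the carton adds 0.014 N m, 0.23 N at 60 mm. A firm grip is 7 to 20 N, ideally 12 N (2.8 N more push); above 30 N the carton is crushed.
- capstan (a joint): Turn of the capstan in rad; grows clockwise seen from above, which closes the clamp. At 0 the spokes lie along the clamp's +x, +y, -x and -y (the listed ball on +x); at q all are turned clockwise by q. Starts at 0 to 0.8, can turn to 6.4. From first contact on a clamped carton to crushing is only about 0.1 rad.
- cup_center (a point): Centre of a small black plastic cup, 55 mm across, 35 mm tall: a bystander.
- staples_center (a point): Centre of a flat brown carton 60 x 110 x 28 mm lying behind the clamp: a bystander.

How it is judged:
By the outcome, as a careful person would: the job done as asked, in the order asked, and still so for the second after the job is handed in, with the robot touching nothing.
It also fails if it takes over 72 s, if anything falls off the work surface, if the arm or the gripper's body presses on something with over 40 N, if the wrist force passes 120 N, or if a joint passes its speed limit or range.

### The arm

A 6-joint arm with a two-finger parallel gripper is mounted at the origin on a cart in front of the work surface, level with it; the furniture and walls round the work are solid. World frame = base frame: x ahead of the robot, y to its left, z up, the work surface at z = 0. Lengths are in m, angles in rad, forces in N, time in s.
With the tool pointing down it reaches from about 0.35 to 0.975 m from the base axis. Payload 4.9 kg.
Tool frame: the origin (TCP) lies at the very end of the fingers, on their centre line; the grasp point (between the pads) lies 19 mm behind it; z points along the fingers, y is the line along which they close (so a half turn about z gives the same grasp; the last joint's range is limited). The gripper opens to 85 mm and grips with 20 to 120 N. Pads are 22 mm wide; open, the fingers measure 114 mm over their backs; the gripper's body (76 mm by 85 mm) begins 54 mm behind the grasp point. The pads swing forward as they close: fully open they stand 13 mm farther back than shut.
Start: joints at [-1.294, 0.053, 1.613, -0, 1.476, -0.119], TCP at [0.241, -0.577, 0.231] pointing down, gripper open.
Joint ranges: [-3.01, 3.01], [-1.01, 2.22], [0.06, 2.58], [-1.02, 4.17], [0.09, 2.62], [-3.14, 3.14]. Speed limits (rad/s): [2.57, 2.57, 3.14, 3.14, 3.14, 3.14].

### API

Orientations are given as a unit quaternion [w, x, y, z].
In Python, from plant import manip, vision, order gives the robot as it stands.
- The arm moves only by the tool play_rows, never from a script. Its argument "steps" is a list that holds one entry, the list of rows, each a list of 6 numbers: the shift along the tool's x, y, z in mm, then the turn, a rotation vector about the tool's x, y, z in degrees. A call has 1 to 12 rows; each row is the pose to reach, as a shift and turn from the pose commanded when the call began, along the tool's axes at that moment; what a row does not reach only later rows make up. A row lasts 1/12 s, in which the tool goes at most 41.7 mm and 7.16 degrees, less where a joint would pass 70% of its speed; a pose out of reach is approached as far as the arm can. A call with a gripper value outside its range is refused whole. "claw" is the gripper's target within -1 to 1 (fully open at 1, half-way at 0, shut at -1), set as the call begins (left out, the last holds). The fingers move at their own pace and stop on an object; the grip force is fixed at half the most. Time passes only in rows, so rows that repeat a pose let the fingers close. It gives the time, the measured TCP pose, the force, the opening and the grip force at its end, in the units of the state.
- manip.state(): the state, without advancing time (a new reading comes with each control period).
- vision.grab_frame(name): name is "scene" or "top" or "wrist"; returns (picture, depth): 400x640x3 uint8, blue, green, red; 400x640 float32, m along the optical axis (not along the pixel's ray), 0 where there is no reading.
- vision.camera_info(name): a dict with "K" (3x3 intrinsics, pixels), "eye" and "orientation" of the camera in the world; the wrist camera has in their place "T_tool_cam" (4x4, takes a point from camera to tool coordinates, whose origin is the TCP and whose axes are the flange's). Camera axes: x right, y down, z forward; pixel columns grow to the right and rows downward; lengths in m; the calibration is good to about 2 mm. A picture is of the moment at which its call begins: read the wrist's pose just before it. camera_info takes no time and is no camera call.
- order.job_done(): hands the job in; it is judged then, once.
The state is a dict: "time": time; "joint_pos": joint angles; "joint_vel": joint speeds; "joint_efforts": joint torques, N m; "tool_pos": TCP position; "tool_rot": TCP orientation; "contact_force": force on the tool from outside, world axes, zero at the start; "ft_torque": the same for the moment, N m; "gripper_width": opening from 0.0 (shut) to 1.0 (fully open); "grasp_force": force on a finger pad.
Only numpy, scipy, OpenCV 4.12 (cv2) and the standard library are available. Lean on these libraries where they do the work, as an engineer would, in place of code of your own. Each camera call takes 0.05 s, during which the arm holds its last target. There are 200 camera calls.

## Working session

There is one attempt and no reset: what is moved stays moved. The work goes in short steps, Python scripts to look and compute and a tool call to move; the robot and the scene stay as the last step left them, time stands still between calls to the robot, and variables do not carry over. Pictures are saved under pics/ and viewed, at most 10 in all, crops included, and the job is handed in when it is done.

Besides the shell and the picture viewer there is one more tool, called after "Call:" by a JSON object that holds its "api" and its "payload". play_rows: Moves the arm, as the interface text tells. Its arguments: {"type":"object","properties":{"steps":{"type":"array"},"claw":{"type":"number"}},"required":["steps"]}

```bash
ls; mkdir -p pics; cat > h.py <<'E'
import numpy as np, cv2
from scipy.spatial.transform import Rotation as R
from plant import manip, vision, order
def q2R(q): return R.from_quat([q[1],q[2],q[3],q[0]]).as_matrix()
def cam(name):
    c=vision.camera_info(name); K=np.array(c["K"])
    if name=="wrist":
        s=manip.state(); T=np.eye(4);T[:3,:3]=q2R(s["tool_rot"]);T[:3,3]=s["tool_pos"]
        T=T@np.array(c["T_tool_cam"]); return K,T
    T=np.eye(4);o=np.array(c["orientation"]);T[:3,:3]=q2R(o) if o.size==4 else o
    T[:3,3]=c["eye"];return K,T
def grab(name,fn=None):
    K,T=cam(name); im,d=vision.grab_frame(name)
    if fn: cv2.imwrite("pics/"+fn,im)
    return im,d,cloud(d,K,T),K,T
def cloud(d,K,T):
    v,u=np.indices(d.shape); P=np.stack([(u-K[0,2])/K[0,0]*d,(v-K[1,2])/K[1,1]*d,d],-1)
    P=P@T[:3,:3].T+T[:3,3]; P[d==0]=np.nan; return P
def proj(p,K,T):
    c=(np.atleast_2d(p)-T[:3,3])@T[:3,:3]; return (c@K.T)[:,:2]/c[:,2:]
E
python3 - <<'E'
from h import *
s=manip.state();print(s)
im,d,P,K,T=grab("top","top.png");np.savez("top.npz",im=im,d=d,P=P,K=K,T=T)
print(K,T)
E
```

```text
pics
{'time': 0.0, 'joint_pos': array([-1.29398854e+00,  5.33795329e-02,  1.61430119e+00,  4.08097142e-05,
        1.47598964e+00, -1.18995972e-01]), 'joint_vel': array([-0.0002561 , -0.00060707, -0.00116054, -0.00064587,  0.00115414,
        0.00088087]), 'joint_efforts': array([ 1.45308553e-03, -3.93677545e+01, -3.70171595e+01, -7.99256009e-05,
        6.96938179e-03, -1.96749966e-05]), 'tool_pos': array([ 0.24081074, -0.57607114,  0.23004467]), 'tool_rot': array([-1.03722021e-03,  9.80481107e-01,  1.96610575e-01, -6.16384794e-05]), 'contact_force': array([0.45332582, 0.6098856 , 0.36328237]), 'ft_torque': array([ 0.04658825, -0.02874532,  0.06115787]), 'grasp_force': 0.0, 'gripper_width': 0.9985449393244249}
[[429.63401146   0.         315.76342932]
 [  0.         429.63401146 193.82731222]
 [  0.           0.           1.        ]] [[-0.00311069 -0.99777396  0.06661414  0.4977276 ]
 [-0.99995193  0.00372306  0.00907059  0.24170658]
 [-0.00929841 -0.06658273 -0.99773758  0.92223308]
 [ 0.          0.          0.          1.        ]]
```

View pics/top.png

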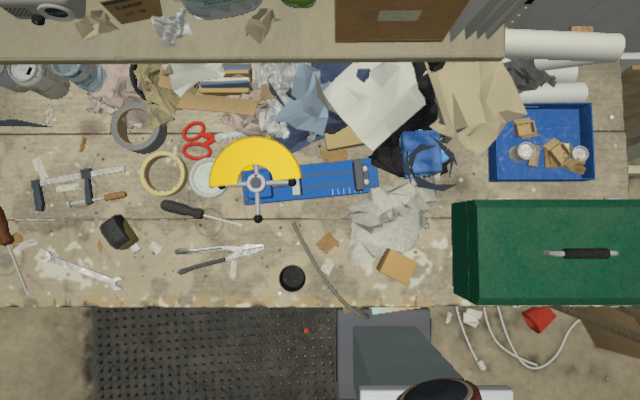

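The top view shows the clamp with its hub at about (256,184), rack and stop to the right (stop near (360,175)), the hood above it, the small brown carton at (397,265), the cup at (291,278) and the flat carton near (345,138). Now I'll measure them.

```bash
cat > m.py <<'E'
from h import *
z=np.load("top.npz");im,d,P,K,T=[z[k] for k in("im","d","P","K","T")]
def region(u0,u1,v0,v1,z0,z1,hsv=None):
    m=np.zeros(d.shape,bool);m[v0:v1,u0:u1]=1
    m&=(P[...,2]>z0)&(P[...,2]<z1);
    if hsv is not None:
        m&=cv2.inRange(cv2.cvtColor(im,cv2.COLOR_BGR2HSV),*map(np.array,hsv))>0
    return m
def rect(m):
    p=P[m];(c,s,a)=cv2.minAreaRect((p[:,:2]*1000).astype(np.float32));return len(p),np.round(c,1),np.round(s,1),round(a,1),np.round(np.median(p[:,2])*1000,1)
print("bench z",np.nanmedian(P[225:245,200:280,2]),np.nanmedian(P[285:300,380:430,2]))
print("carton",rect(region(370,425,240,290,.052,.075)))
print("cup",rect(region(270,310,260,300,.025,.05)))
print("staples",rect(region(315,375,115,160,.02,.04)))
print("hood",rect(region(200,310,130,200,.085,.105,((20,120,120),(35,255,255)))))
print("bed",rect(region(240,400,150,215,.004,.02,((100,120,50),(125,255,255)))))
print("hub",rect(region(244,270,172,197,.08,.1)))
for n,(u,v) in dict(ballL=(213,183),ballB=(258,218)).items():
    print(n,np.round(P[v-2:v+3,u-2:u+3].reshape(-1,3).mean(0),4))
print("stop row",[(u,np.round(P[176,u]*1000).tolist()) for u in range(296,380,4)])
big=cv2.resize(im[120:300,190:450],None,fx=3,fy=3,interpolation=cv2.INTER_CUBIC);cv2.imwrite("pics/top_crop.png",big)
E
python3 m.py
```

```text
bench z -6.818271027630995e-05 0.00019537446030060135
carton (792, array([410.4,  87.2]), array([60.7, 49.7]), 63.2, np.float64(62.0))
cup (114, array([384.5, 300. ]), array([51.4, 53.3]), 89.7, np.float64(33.2))
staples (674, array([672.9, 185.3]), array([133.1,  59.4]), 76.5, np.float64(27.9))
hood (2829, array([621.9, 371.4]), array([ 90.5, 180.2]), 5.5, np.float64(93.7))
bed (2208, array([586. , 262.5]), array([ 72.6, 287.3]), 5.7, np.float64(11.9))
hub (292, array([576.5, 367.6]), array([36.6, 36.1]), 44.3, np.float64(85.8))
ballL [0.5748 0.4485 0.0939]
ballB [0.5069 0.3627 0.0798]
stop row [(296, [588.0, 287.0, 96.0]), (300, [588.0, 280.0, 89.0]), (304, [596.0, 275.0, 16.0]), (308, [597.0, 266.0, 12.0]), (312, [596.0, 258.0, 13.0]), (316, [596.0, 249.0, 13.0]), (320, [597.0, 241.0, 11.0]), (324, [596.0, 232.0, 13.0]), (328, [597.0, 224.0, 11.0]), (332, [596.0, 215.0, 12.0]), (336, [597.0, 207.0, 10.0]), (340, [597.0, 198.0, 10.0]), (344, [596.0, 190.0, 12.0]), (348, [596.0, 181.0, 12.0]), (352, [596.0, 173.0, 12.0]), (356, [592.0, 168.0, 51.0]), (360, [592.0, 160.0, 52.0]), (364, [595.0, 148.0, 20.0]), (368, [596.0, 138.0, 10.0]), (372, [596.0, 130.0, 10.0]), (376, [596.0, 122.0, 12.0])]
```

View pics/top_crop.png

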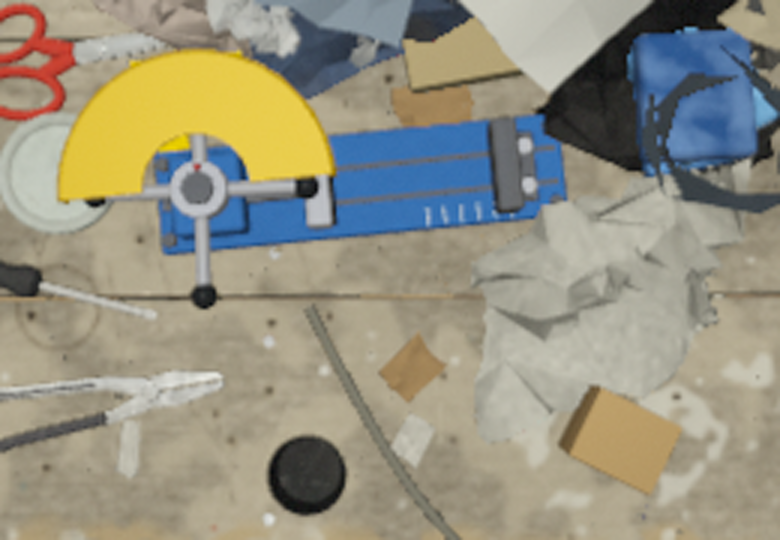

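The crop shows the spokes along the clamp axes (balls at crop (307,187) and (204,295)), the steel stop at (508,165) and jaw at (320,200). The carton is free-standing at (620,440), with crumpled paper near it. A green toolbox lies between the arm and the carton, so I'll check its height.

```bash
cat >> m.py <<'E'
print("----")
g=cv2.inRange(cv2.cvtColor(im,cv2.COLOR_BGR2HSV),np.array((60,80,20)),np.array((90,255,255)))>0
g[:190]=0; p=P[g]; p=p[~np.isnan(p[:,0])]; print("green",np.percentile(p,[1,50,99],axis=0))
print("paper max z",np.nanmax(P[185:262,350:430,2]), "blue bag",np.nanmax(P[125:180,400:450,2]))
print("staples-ish",np.round(P[138,335:365:6]*1000).tolist())
for v in (20,60,100): print("shelf",v,np.round(P[v,250:450:50]*1000).tolist())
c,s=np.cos(np.radians(5.5)),np.sin(np.radians(5.5));o=np.array([.5765,.3676])
Q=np.stack([(P[...,0]-o[0])*c+(P[...,1]-o[1])*s,-(P[...,0]-o[0])*s+(P[...,1]-o[1])*c,P[...,2]],-1)
m=(abs(Q[...,0])<.028)&(Q[...,1]<-.18)&(Q[...,1]>-.235)&(Q[...,2]>.046)
print("stop top y",np.percentile(Q[m][:,1],[2,98]),np.median(Q[m][:,2]),"x",np.percentile(Q[(Q[...,1]<-.19)&(Q[...,1]>-.22)&(abs(Q[...,2]-.052)<.004)&(abs(Q[...,0])<.05)][:,0],[1,99]))
m=(abs(Q[...,0]+.02)<.012)&(Q[...,1]<-.06)&(Q[...,1]>-.15)&(abs(Q[...,2]-.05)<.006)
print("jaw top y",np.percentile(Q[m][:,1],[2,98]),m.sum())
m=(Q[...,2]>.060)&(Q[...,2]<.085)&(Q[...,0]<-.022)&(Q[...,0]>-.09)&(abs(Q[...,1])<.05)
print("spoke fit",np.polyfit(Q[m][:,0],Q[m][:,1],1),m.sum())
m=(Q[...,2]>.060)&(Q[...,2]<.085)&(Q[...,1]<-.022)&(Q[...,1]>-.075)&(abs(Q[...,0])<.03)
print("spoke2 fit",np.polyfit(Q[m][:,1],Q[m][:,0],1),m.sum())
E
python3 m.py | sed -n '/----/,$p'
```

```text
----
green [[ 0.3527497  -0.31958198  0.02286703]
 [ 0.44619746 -0.1549728   0.15374719]
 [ 0.53574504 -0.03643418  0.15757804]]
paper max z 0.10553915458896856 blue bag 0.18875578011550098
staples-ish [[675.0, 209.0, 28.0], [675.0, 196.0, 27.0], [676.0, 184.0, 24.0], [675.0, 171.0, 29.0], [648.0, 171.0, 162.0]]
shelf 20 [[760.0, 331.0, 382.0], [783.0, 269.0, 333.0], [750.0, 203.0, 402.0], [750.0, 140.0, 400.0]]
shelf 60 [[727.0, 340.0, 329.0], [727.0, 269.0, 328.0], [728.0, 198.0, 325.0], [728.0, 127.0, 324.0]]
shelf 100 [[742.0, 380.0, 79.0], [731.0, 279.0, 117.0], [719.0, 186.0, 157.0], [709.0, 102.0, 188.0]]
stop top y [-0.21461669 -0.19715854] 0.05139140290382743 x [-0.03064981  0.03083517]
jaw top y [-0.08595139 -0.06664358] 98
spoke fit [-0.06813679 -0.00105612] 164
spoke2 fit [0.09044467 0.00132863] 145
```

```bash
cat >> h.py <<'E'
def rel(p,yaw,s=None,q=True):
    """shift (mm, tool axes) and turn (deg, rotvec tool axes) to TCP p, pointing down, tool y at world angle yaw (deg, mod 180)"""
    s=s or manip.state(); R0=q2R(s["tool_rot"]); y0=np.degrees(np.arctan2(R0[1,1],R0[0,1]))
    y=y0+(yaw-y0+90)%180-90; a=np.radians(y)
    R1=np.array([[-np.sin(a),np.cos(a),0],[np.cos(a),np.sin(a),0],[0,0,-1]]).T
    R1=np.stack([[ -np.sin(a),np.cos(a),0],[np.cos(a),np.sin(a),0],[0,0,-1]],1)
    R1[:,0]=np.cross(R1[:,1],R1[:,2])
    return np.round(np.r_[(np.array(p)-s["tool_pos"])@R0*1000,R.from_matrix(R0.T@R1).as_rotvec(degrees=True)],1).tolist()
E
cat > k.py <<'E'
from h import *
z=np.load("top.npz");P=z["P"].reshape(-1,3);P=P[~np.isnan(P[:,0])]
c=np.array([.4104,.0872]);a=np.radians(-26.8);e=np.array([np.cos(a),np.sin(a)]);n=np.array([-e[1],e[0]])
for sgn in(1,-1):
    w=(P[:,:2]-c)@e*sgn;t=abs((P[:,:2]-c)@n)
    for lo in(.028,.036,.044,.052,.060): 
        m=(w>lo)&(w<lo+.008)&(t<.014);print(sgn,lo,m.sum(),P[m][:,2].max().round(3) if m.sum() else None)
g=P[(P[:,1]<-.04)&(P[:,0]>.3)&(P[:,0]<.5)];print("box max",g[:,2].max())
print(rel([.4104,.0872,.25],-26.8))
E
python3 k.py
```

```text
1 0.028 47 0.024
1 0.036 45 0.024
1 0.044 52 0.025
1 0.052 47 0.026
1 0.06 49 0.026
-1 0.028 53 0.005
-1 0.036 49 0.004
-1 0.044 52 0.004
-1 0.052 48 0.005
-1 0.06 54 0.003
box max 0.19342268219059777
[412.2, -546.6, -18.7, -0.1, -0.1, -40.5]
```

Call:
{"api": "play_rows", "payload": {"steps": [[[0,0,-40,0,0,0],[412,-547,-40,0,0,-40.5],[412,-547,-40,0,0,-40.5],[412,-547,-40,0,0,-40.5],[412,-547,-40,0,0,-40.5],[412,-547,-40,0,0,-40.5],[412,-547,-40,0,0,-40.5],[412,-547,-40,0,0,-40.5],[412,-547,-40,0,0,-40.5],[412,-547,-40,0,0,-40.5],[412,-547,-40,0,0,-40.5],[412,-547,-40,0,0,-40.5]]], "claw": 1}}

```text
time: 1.05
tool_pos: [0.3539, -0.1306, 0.2707]
tool_rot: [-0.0, 0.852, 0.523, 0.0]
contact_force: [1.0, -0.0, -0.1]
gripper_width: 1.001
grasp_force: 0.0
```

```bash
python3 -c "
from h import *
s=manip.state();print(s['time'],s['tool_pos'],s['joint_pos']);print(rel([.4104,.0872,.24],-26.8))"
```

```text
1.05 [ 0.3539016  -0.13055644  0.27072782] [-5.51519892e-01 -6.16322081e-01  2.08936597e+00  1.41922522e-04
  1.66860410e+00 -8.24621068e-02]
[219.8, -48.0, 30.8, -0.0, -0.0, -0.1]
```

Call:
{"api": "play_rows", "payload": {"steps": [[[220,-48,0,0,0,0],[220,-48,0,0,0,0],[220,-48,0,0,0,0],[220,-48,0,0,0,0],[220,-48,0,0,0,0],[220,-48,0,0,0,0],[220,-48,30,0,0,0],[220,-48,30,0,0,0],[220,-48,30,0,0,0]]]}}

```text
time: 1.8
tool_pos: [0.4092, 0.0855, 0.2391]
tool_rot: [-0.001, 0.852, 0.524, -0.002]
contact_force: [-0.2, -0.4, 1.4]
gripper_width: 1.003
grasp_force: 0.0
```

```bash
python3 - <<'E'
from h import *
s=manip.state();print(s['time'],s['tool_pos'])
im,d,P,K,T=grab("wrist","w1.png")
m=(P[...,2]>.055)&(P[...,2]<.070)&(abs(P[...,0]-.41)<.06)&(abs(P[...,1]-.087)<.06)
p=P[m];r=cv2.minAreaRect((p[:,:2]*1000).astype(np.float32));print(m.sum(),r,np.median(p[:,2]))
a=r[2] if r[1][0]>r[1][1] else r[2]-90
print("long side angle",a,rel([r[0][0]/1000,r[0][1]/1000,.030],a-90))
E
```

```text
1.8 [0.40918214 0.08552735 0.23908715]
3111 ((411.4144287109375, 87.87306213378906), (59.59518051147461, 50.3843879699707), 63.45451736450195) 0.06219133377496677
long side angle 63.45451736450195 [3.3, 0.3, 210.7, -0.1, 0.1, -0.3]
```

View pics/w1.png

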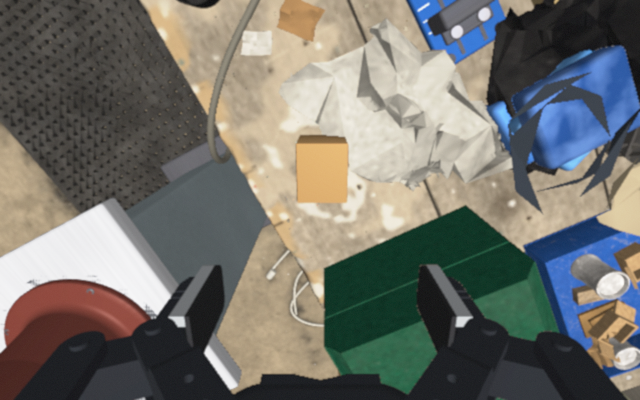

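The wrist view shows the carton at about (322,170), with its 50 mm side along the closing line. The crumpled paper starts just right of it at (355,170) and is about 25 mm high, so I'll grasp with the tips at 32 mm.

Call:
{"api": "play_rows", "payload": {"steps": [[[3,0,40,0,0,0],[3,0,80,0,0,0],[3,0,120,0,0,0],[3,0,155,0,0,0],[3,0,185,0,0,0],[3,0,203,0,0,0],[3,0,208,0,0,0],[3,0,208,0,0,0]]]}}

```text
time: 2.52
tool_pos: [0.4117, 0.0874, 0.0329]
tool_rot: [-0.0, 0.852, 0.523, -0.001]
contact_force: [0.2, -0.2, -0.2]
gripper_width: 1.002
grasp_force: 0.0
```

Call:
{"api": "play_rows", "payload": {"steps": [[[0,0,0,0,0,0],[0,0,0,0,0,0],[0,0,0,0,0,0],[0,0,0,0,0,0],[0,0,0,0,0,0],[0,0,0,0,0,0],[0,0,0,0,0,0],[0,0,0,0,0,0],[0,0,0,0,0,0],[0,0,0,0,0,0]]], "claw": -1}}

```text
time: 3.35
tool_pos: [0.4142, 0.0882, 0.0357]
tool_rot: [0.001, 0.852, 0.524, 0.002]
contact_force: [-0.1, -1.2, 6.2]
gripper_width: 0.578
grasp_force: 64.1
```

Call:
{"api": "play_rows", "payload": {"steps": [[[0,0,-20,0,0,0],[0,0,-50,0,0,0],[0,0,-90,0,0,0],[0,0,-125,0,0,0],[0,0,-130,0,0,0]]]}}

```text
time: 3.77
tool_pos: [0.416, 0.0884, 0.1715]
tool_rot: [0.003, 0.852, 0.524, 0.006]
contact_force: [1.2, 0.1, 0.4]
gripper_width: 0.579
grasp_force: 63.4
```

```bash
python3 - <<'E'
from h import *
s=manip.state();print(s['tool_pos'],s['gripper_width'],s['grasp_force'],s['contact_force'])
print(rel([.5921,.2053,.165],5.5))
E
```

```text
[0.41603105 0.08836792 0.17148436] 0.5786265794648192 63.39208960533142 [1.17367862 0.10171646 0.44866779]
[183.7, 104.3, 8.9, 0.8, -0.2, -32.3]
```

Call:
{"api": "play_rows", "payload": {"steps": [[[30,17,0,0,0,-6],[65,37,0,0,0,-12],[97,55,0,0,0,-18],[130,74,0,0,0,-24],[160,91,0,0,0,-29],[184,104,0,0,0,-32.3],[184,104,0,0,0,-32.3],[184,104,0,0,0,-32.3],[184,104,0,0,0,-32.3]]]}}

```text
time: 4.52
tool_pos: [0.5872, 0.2052, 0.1628]
tool_rot: [-0.0, 0.673, 0.74, -0.001]
contact_force: [0.2, 0.1, -0.5]
gripper_width: 0.575
grasp_force: 63.3
```

```bash
python3 - <<'E'
from h import *
s=manip.state();print(s['tool_pos'],s['tool_rot'],s['gripper_width'])
im,d,P,K,T=grab("wrist","w2.png")
np.savez("w2.npz",im=im,P=P)
hsv=cv2.cvtColor(im,cv2.COLOR_BGR2HSV)
b=(cv2.inRange(hsv,np.array((100,120,40)),np.array((125,255,255)))>0)&(abs(P[...,2]-.012)<.004)&(abs(P[...,0]-.59)<.07)
p=P[b];print(b.sum(),cv2.minAreaRect((p[:,:2]*1000).astype(np.float32)))
# carton held: bottom edge / shape in the view
print(rel([.5921,.2053,.048],5.5))
E
```

```text
[0.58721906 0.20522149 0.16282498] [-3.06847767e-04  6.72611508e-01  7.39995488e-01 -5.85593406e-04] 0.5751646655111284
8723 ((586.6229248046875, 274.8667907714844), (72.34037780761719, 153.87730407714844), 5.560548305511475)
[-0.1, 5.2, 115.0, -0.0, 0.0, -0.1]
```

View pics/w2.png

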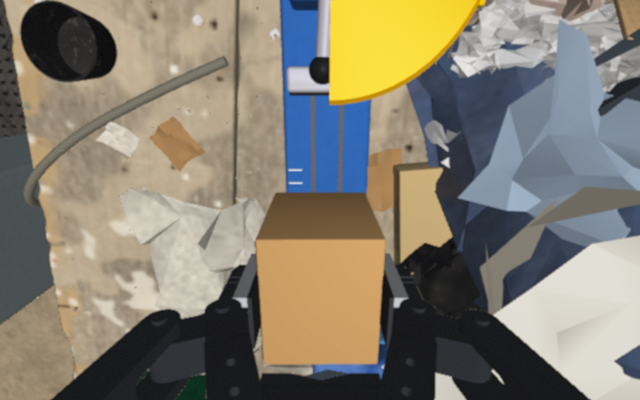

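The carton is held straight between the fingers at (320,280). The bed lies ahead with the jaw at (310,78), and the clamp yaw of 5.5° is confirmed. Before lowering I'll measure the held carton.

```bash
python3 - <<'E'
from h import *
z=np.load("w2.npz");P=z["P"];im=z["im"]
print("top",[np.round(P[v,320]*1000,1).tolist() for v in(200,215,230,236,244,260,300,340,358)])
b=np.zeros(P.shape[:2],bool);b[242:358,268:374]=1
p=P[b];r=cv2.minAreaRect((p[:,:2]*1000).astype(np.float32));print(r,np.nanpercentile(p[:,2],[2,50,98]))
A=np.c_[p[:,:2],np.ones(len(p))];print("tilt",np.linalg.lstsq(A,p[:,2],rcond=None)[0])
o=np.array([.5765,.3676]);a=np.radians(5.56);c,s=np.cos(a),np.sin(a)
print("bed centre x (clamp)",[( (x-o[0])*c+(y-o[1])*s) for x,y in[(.58662,.27487)]])
E
```

```text
top [[585.2, 233.4, 142.7], [585.2, 233.1, 163.2], [585.2, 233.7, 181.5], [585.3, 233.0, 185.7], [585.4, 231.3, 189.2], [586.1, 224.3, 188.8], [587.8, 207.1, 190.0], [589.7, 187.0, 189.4], [590.6, 177.5, 189.2]]
((nan, nan), (nan, 0.0), nan) [0.18814345 0.1892439  0.1903439 ]
 ** On entry to DLASCL parameter number  4 had an illegal value
 ** On entry to DLASCL parameter number  4 had an illegal valueTraceback (most recent call last):
  File "<stdin>", line 6, in <module>
    x, resids, rank, s = _umath_linalg.lstsq(a, b, rcond,
                         ~~~~~~~~~~~~~~~~~~~^^^^^^^^^^^^^
                                             signature=signature)
                                             ^^^^^^^^^^^^^^^^^^^^
    raise LinAlgError("SVD did not converge in Linear Least Squares")
numpy.linalg.LinAlgError: SVD did not converge in Linear Least Squares
```

Call:
{"api": "play_rows", "payload": {"steps": [[[2,5,20,0,0,0],[2,5,50,0,0,0],[2,5,80,0,0,0],[2,5,100,0,0,0],[2,5,110,0,0,0],[2,5,115,0,0,0],[2,5,115,0,0,0]]]}}

```text
time: 5.15
tool_pos: [0.5924, 0.2074, 0.049]
tool_rot: [0.0, 0.673, 0.74, 0.0]
contact_force: [-0.0, 0.1, -0.2]
gripper_width: 0.575
grasp_force: 63.3
```

Call:
{"api": "play_rows", "payload": {"steps": [[[0,0,1,0,0,0],[0,0,1.5,0,0,0],[0,0,1.5,0,0,0]]]}}

```text
time: 5.4
tool_pos: [0.5932, 0.2079, 0.0478]
tool_rot: [0.001, 0.673, 0.74, 0.001]
contact_force: [-0.2, -1.3, 0.3]
gripper_width: 0.572
grasp_force: 63.4
```

Call:
{"api": "play_rows", "payload": {"steps": [[[0,0,0,0,0,0],[0,0,0,0,0,0],[0,0,0,0,0,0],[0,0,0,0,0,0],[0,0,0,0,0,0],[0,0,-25,0,0,0],[0,0,-60,0,0,0],[0,0,-100,0,0,0],[0,0,-140,0,0,0],[0,0,-150,0,0,0],[0,0,-150,0,0,0]]], "claw": 1}}

```text
time: 6.32
tool_pos: [0.5956, 0.2086, 0.2031]
tool_rot: [0.003, 0.672, 0.74, 0.004]
contact_force: [0.1, 0.1, -0.2]
gripper_width: 1.002
grasp_force: 0.0
```

```bash
python3 - <<'E'
from h import *
s=manip.state();print(s['tool_pos'],s['gripper_width'])
im,d,P,K,T=grab("wrist","w3.png")
m=(P[...,2]>.068)&(P[...,2]<.080)&(abs(P[...,0]-.592)<.06)&(abs(P[...,1]-.207)<.05)
p=P[m];r=cv2.minAreaRect((p[:,:2]*1000).astype(np.float32));print(m.sum(),r,np.median(p[:,2]))
o=np.array([576.5,367.6]);a=np.radians(5.5);c,sn=np.cos(a),np.sin(a)
x,y=np.array(r[0])-o;print("clamp xy",x*c+y*sn,-x*sn+y*c)
a0=np.radians(-84.5-55);f=o+46*np.array([np.cos(a0),np.sin(a0)])
print(f,rel([f[0]/1000,f[1]/1000,.15],-84.5-55))
E
```

```text
[0.59555145 0.20855556 0.2030716 ] 1.0015769843140299
4086 ((594.0440063476562, 206.26966857910156), (50.42304229736328, 59.87021255493164), 5.334473133087158) 0.07418447506205245
clamp xy 2.0004102032135354 -162.26911706829006
[541.52132558 337.72538978] [133.9, -40.0, 49.2, 0.3, 0.0, -35.0]
```

View pics/w3.png

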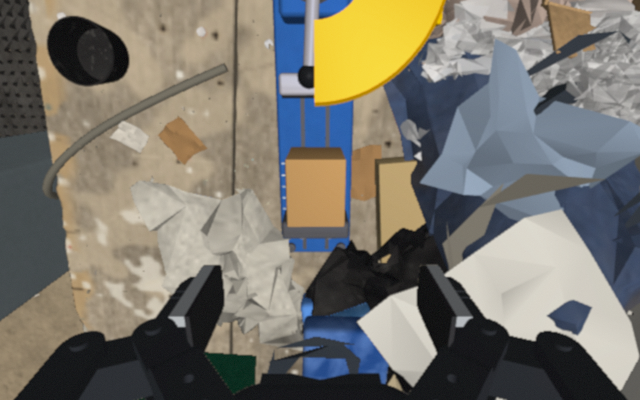

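The carton stands alone on the bed at (315,190), just ahead of the stop at (315,232): clamp x = 2 mm, y = -162 mm, yaw within 0.2°. Next I'll move to the spokes with the gripper shut.

Call:
{"api": "play_rows", "payload": {"steps": [[[30,-9,0,0,0,-7],[70,-20,0,0,0,-14],[105,-31,0,0,0,-21],[134,-40,15,0,0,-28],[134,-40,49,0,0,-35],[134,-40,49,0,0,-35],[134,-40,49,0,0,-35],[134,-40,49,0,0,-35],[134,-40,49,0,0,-35]]], "claw": -1}}

```text
time: 7.12
tool_pos: [0.5411, 0.3368, 0.149]
tool_rot: [0.001, 0.42, 0.907, 0.001]
contact_force: [0.3, 0.6, 0.0]
gripper_width: 0.004
grasp_force: 0.0
```

```bash
cat > top2.py <<'E'
from h import *
import sys
def phi(P,o=(.5765,.3676),yaw=5.5):
    pass
s=manip.state();print(s['tool_pos'],s['gripper_width'],rel([.5415,.3377,.058],-139.5))
im,d,P,K,T=grab("wrist","w4.png")
np.savez("w4.npz",im=im,P=P)
E
python3 top2.py
```

```text
[0.54112126 0.33682373 0.14899611] 0.003957637775488558 [0.5, 0.7, 91.0, 0.1, 0.0, -0.2]
```

View pics/w4.png

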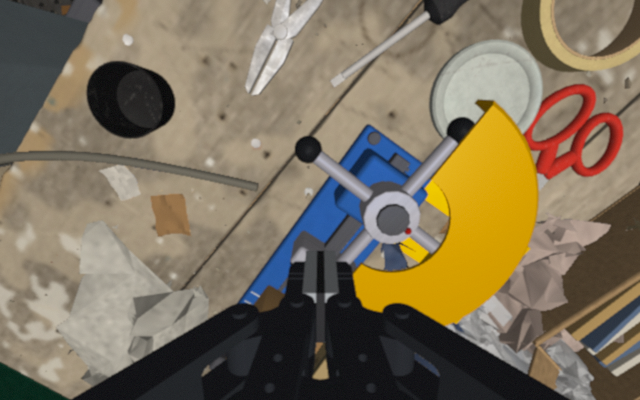

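The wrist view shows the hub at (391,215), the spoke to push running to its ball at (308,149), and the hood at lower right. The closed fingers at (320,270) sit between two spokes, so I'll descend.

Call:
{"api": "play_rows", "payload": {"steps": [[[0,1,30,0,0,0],[0,1,60,0,0,0],[0,1,80,0,0,0],[0,1,91,0,0,0],[0,1,91,0,0,0]]]}}

```text
time: 7.58
tool_pos: [0.5398, 0.3368, 0.0546]
tool_rot: [-0.001, 0.42, 0.908, -0.002]
contact_force: [0.3, 0.4, -0.7]
gripper_width: -0.001
grasp_force: 0.0
```

```bash
cat > arc.py <<'E'
# rows for turning the tool about the capstan axis by steps of d deg clockwise, in tool axes at call start
from h import *
import sys
o=np.array([.5765,.3676])
def st(s=None):
    s=s or manip.state();v=np.array(s["tool_pos"][:2])-o
    R0=q2R(s["tool_rot"]);f=np.array(s["contact_force"]);a=np.arctan2(v[1],v[0])
    t=np.array([np.sin(a),-np.cos(a)])
    ph=(-84.5-np.degrees(a))%360
    print("t %.2f phi_f %.1f r %.1f z %.1f  tang F %.1f rad F %.1f fz %.1f"%(s["time"],ph,np.hypot(*v)*1e3,s["tool_pos"][2]*1e3,f[:2]@t,f[:2]@v/np.hypot(*v),f[2]))
    return s,ph
def rows(ph1s,r=.046,z=.058,s=None):
    s=s or manip.state();out=[]
    for ph in ph1s:
        a=np.radians(-84.5-ph);p=[*(o+r*np.array([np.cos(a),np.sin(a)])),z]
        x=rel(p,-84.5-ph,s);out.append([round(x[0],1),round(x[1],1),round(x[2],1),0,0,round(x[5],1)])
    return out
E
python3 -c "
from arc import *
s,ph=st()
for x in rows(np.arange(60,127,6),s=s): print(x)"
```

```text
t 7.58 phi_f 55.5 r 47.9 z 54.6  tang F 0.1 rad F -0.5 fz -0.7
[3.6, 2.0, -3.4, 0, 0, 4.9]
[8.3, 2.7, -3.4, 0, 0, 10.9]
[13.0, 3.9, -3.4, 0, 0, 16.9]
[17.5, 5.5, -3.4, 0, 0, 22.9]
[21.9, 7.6, -3.4, 0, 0, 28.9]
[26.0, 10.1, -3.4, 0, 0, 34.9]
[29.8, 13.1, -3.4, 0, 0, 40.9]
[33.2, 16.4, -3.4, 0, 0, 46.9]
[36.3, 20.1, -3.4, 0, 0, 52.9]
[39.0, 24.1, -3.4, 0, 0, 58.9]
[41.3, 28.4, -3.4, 0, 0, 64.9]
[43.1, 32.8, -3.5, 0, 0, 70.9]
```

Call:
{"api": "play_rows", "payload": {"steps": [[[3.5,2,-3.5,0,0,5],[8,2.5,-3.5,0,0,11],[13,4,-3.5,0,0,17],[17.5,5.5,-3.5,0,0,23],[22,7.5,-3.5,0,0,29],[26,10,-3.5,0,0,35],[30,13,-3.5,0,0,41],[33,16.5,-3.5,0,0,47],[36.5,20,-3.5,0,0,53],[39,24,-3.5,0,0,59],[41.5,28.5,-3.5,0,0,65],[43,33,-3.5,0,0,71]]]}}

```text
time: 8.58
tool_pos: [0.5391, 0.3908, 0.0632]
tool_rot: [0.002, 0.87, 0.493, -0.0]
contact_force: [-3.4, -7.2, 3.6]
gripper_width: -0.003
grasp_force: 3.6
```

```bash
python3 -c "
from arc import *
s,ph=st()
for x in rows([130,135,140,145],s=s): print(x)"
```

```text
t 8.58 phi_f 127.3 r 44.0 z 63.2  tang F -7.9 rad F -0.9 fz 3.6
[2.2, -2.0, 5.2, 0, 0, 3.6]
[6.2, -1.5, 5.2, 0, 0, 8.6]
[10.1, -0.8, 5.2, 0, 0, 13.6]
[14.0, 0.4, 5.2, 0, 0, 18.6]
```

Call:
{"api": "play_rows", "payload": {"steps": [[[2,-2,5,0,0,3.5],[6,-1.5,5,0,0,8.5],[10,-1,5,0,0,13.5],[14,0.5,5,0,0,18.5],[14,0.5,5,0,0,18.5],[10,-1,0,0,0,14],[8,-1.5,-35,0,0,11],[8,-1.5,-50,0,0,11],[8,-1.5,-50,0,0,11]]]}}

```text
time: 9.33
tool_pos: [0.5452, 0.4022, 0.1191]
tool_rot: [-0.001, 0.912, 0.41, 0.007]
contact_force: [1.0, 0.3, 1.4]
gripper_width: 0.001
grasp_force: 0.0
```

```bash
python3 - <<'E'
from arc import *
s,ph=st()
print(rows([95,50],z=.11,s=s))
im,d,P,K,T=grab("top","top2.png")
o3=np.array([*o,.09]);c=np.cos(np.radians(5.5));sn=np.sin(np.radians(5.5))
Q=np.stack([(P[...,0]-o[0])*c+(P[...,1]-o[1])*sn,-(P[...,0]-o[0])*sn+(P[...,1]-o[1])*c,P[...,2]],-1)
m=(abs(Q[...,0]+.02)<.012)&(Q[...,1]<-.06)&(Q[...,1]>-.15)&(abs(Q[...,2]-.05)<.006)
print("jaw top y",np.percentile(Q[m][:,1],[2,98]) if m.sum() else None,m.sum())
cv2.imwrite("pics/t2c.png",cv2.resize(im[120:300,190:450],None,fx=3,fy=3))
E
```

```text
t 9.33 phi_f 143.4 r 46.7 z 119.1  tang F 0.9 rad F -0.5 fz 1.4
[[-36.1, 12.2, 8.7, 0, 0, -42.1], [-51.2, 44.0, 8.6, 0, 0, -87.1]]
jaw top y [-0.13890619 -0.08437254] 107
```

View pics/t2c.png

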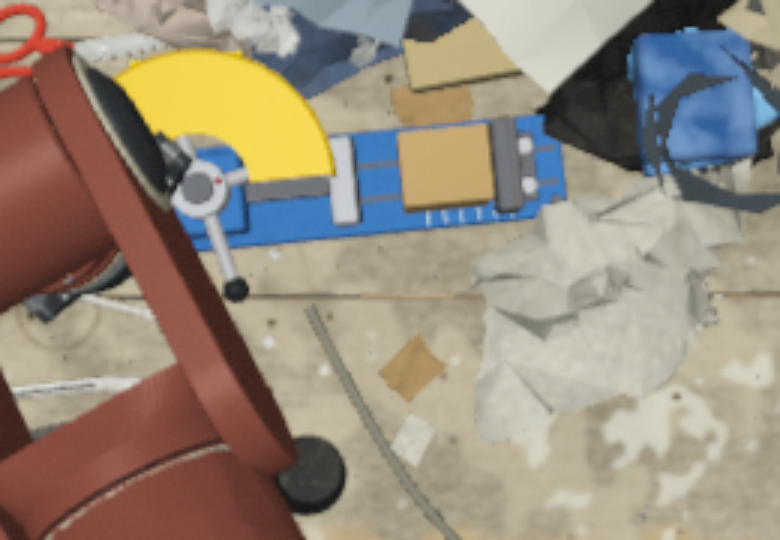

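The jaw has moved to crop x≈358, about 18 mm. The carton is undisturbed at (445,165), and the next spoke points to its ball at (235,290), φ≈73°. I'll re-engage behind it.

```bash
python3 -c "
from arc import *
s,ph=st()
print(rows(list(np.arange(136,44,-7.)) +[45],z=.112,s=s))"
```

```text
t 9.38 phi_f 141.8 r 46.9 z 116.4  tang F 0.5 rad F -0.0 fz -0.0
[[-4.8, 0.8, 4.4, 0, 0, -1.1], [-10.4, 1.2, 4.3, 0, 0, -8.1], [-15.9, 2.4, 4.3, 0, 0, -15.1], [-21.2, 4.2, 4.2, 0, 0, -22.1], [-26.3, 6.6, 4.2, 0, 0, -29.1], [-31.0, 9.6, 4.1, 0, 0, -36.1], [-35.3, 13.2, 4.1, 0, 0, -43.1], [-39.2, 17.3, 4.1, 0, 0, -50.1], [-42.5, 21.8, 4.1, 0, 0, -57.1], [-45.3, 26.7, 4.1, 0, 0, -64.1], [-47.4, 31.9, 4.1, 0, 0, -71.1], [-48.9, 37.3, 4.1, 0, 0, -78.1], [-49.7, 42.9, 4.1, 0, 0, -85.1], [-49.8, 48.5, 4.1, 0, 0, 87.9], [-49.8, 48.5, 4.1, 0, 0, 87.9]]
```

Call:
{"api": "play_rows", "payload": {"steps": [[[-10,1,0,0,0,-7],[-21,4,0,0,0,-14],[-31,10,0,0,0,-21],[-39,17,0,0,0,-28],[-45,27,0,0,0,-35],[-49,37,0,0,0,-42],[-50,48,0,0,0,-49],[-50,48.5,0,0,0,-56],[-50,48.5,0,0,0,-63],[-50,48.5,0,0,0,-70],[-50,48.5,0,0,0,-77],[-50,48.5,0,0,0,-84]]]}}

```text
time: 10.38
tool_pos: [0.5441, 0.3302, 0.11]
tool_rot: [-0.0, 0.401, 0.916, 0.0]
contact_force: [-1.0, -0.0, 0.4]
gripper_width: -0.003
grasp_force: 0.0
```

```bash
python3 -c "
from arc import *
s,ph=st()
print(rows([45],z=.058,s=s))"
```

```text
t 10.38 phi_f 46.4 r 49.5 z 110.0  tang F 0.7 rad F 0.7 fz 0.4
[[-0.7, 3.6, 52.0, 0, 0, -7.8]]
```

Call:
{"api": "play_rows", "payload": {"steps": [[[-0.5,3.5,15,0,0,-5],[-0.5,3.5,35,0,0,-8],[-0.5,3.5,48,0,0,-8],[-0.5,3.5,52,0,0,-8],[-0.5,3.5,52,0,0,-8]]]}}

```text
time: 10.8
tool_pos: [0.5456, 0.3316, 0.0561]
tool_rot: [-0.001, 0.339, 0.941, -0.001]
contact_force: [-0.1, 0.5, -0.1]
gripper_width: 0.002
grasp_force: 0.0
```

```bash
python3 -c "
from arc import *
s,ph=st()
for x in rows(np.arange(50,120,6),s=s): print(x)"
```

```text
t 10.80 phi_f 46.2 r 47.5 z 56.1  tang F 0.4 rad F -0.3 fz -0.1
[3.0, 1.6, -1.9, 0, 0, 4.9]
[7.8, 2.3, -1.9, 0, 0, 10.9]
[12.5, 3.4, -1.9, 0, 0, 16.9]
[17.0, 5.1, -1.9, 0, 0, 22.9]
[21.3, 7.2, -1.9, 0, 0, 28.9]
[25.4, 9.7, -1.9, 0, 0, 34.9]
[29.2, 12.7, -1.9, 0, 0, 40.9]
[32.7, 16.0, -1.9, 0, 0, 46.9]
[35.8, 19.7, -1.9, 0, 0, 52.9]
[38.5, 23.7, -1.9, 0, 0, 58.9]
[40.8, 27.9, -1.9, 0, 0, 64.9]
[42.6, 32.4, -1.9, 0, 0, 70.9]
```

Call:
{"api": "play_rows", "payload": {"steps": [[[3,1.5,-1,0,0,5],[8,2,-1,0,0,11],[12.5,3.5,-1,0,0,17],[17,5,-1,0,0,23],[21.5,7,-1,0,0,29],[25.5,9.5,-1,0,0,35],[29,12.5,-1,0,0,41],[32.5,16,-1,0,0,47],[36,19.5,-1,0,0,53],[38.5,23.5,-1,0,0,59],[41,28,-1,0,0,65],[42.5,32.5,-1,0,0,71]]]}}

```text
time: 11.8
tool_pos: [0.535, 0.3823, 0.06]
tool_rot: [0.002, 0.824, 0.567, -0.002]
contact_force: [-2.7, -7.9, 1.7]
gripper_width: 0.001
grasp_force: 3.6
```

```bash
python3 -c "
from arc import *
s,ph=st()
for x in rows(list(np.arange(121,146,6)),s=s): print(x)"
```

```text
t 11.80 phi_f 115.0 r 44.1 z 60.0  tang F -8.3 rad F -0.1 fz 1.7
[4.7, -1.8, 1.9, 0, 0, 4.6]
[9.5, -1.1, 1.9, 0, 0, 10.6]
[14.2, -0.0, 1.9, 0, 0, 16.6]
[18.7, 1.6, 1.9, 0, 0, 22.6]
[23.1, 3.7, 1.9, 0, 0, 28.6]
```

Call:
{"api": "play_rows", "payload": {"steps": [[[4.5,-2,2,0,0,4.5],[9.5,-1,2,0,0,10.5],[14,0,2,0,0,16.5],[18.5,1.5,2,0,0,22.5],[23,3.5,2,0,0,28.5],[23,3.5,2,0,0,28.5],[19,2,0,0,0,24],[17,1,-35,0,0,22],[17,1,-50,0,0,18],[17,1,-52,0,0,14]]]}}

```text
time: 12.63
tool_pos: [0.5446, 0.4017, 0.1179]
tool_rot: [-0.0, 0.885, 0.466, 0.005]
contact_force: [0.2, 0.2, 1.0]
gripper_width: -0.001
grasp_force: 0.0
```

```bash
python3 - <<'E'
from arc import *
im,d,P,K,T=grab("top","top3.png")
s,ph=st()
print(rows([120,95,70,45],z=.11,s=s))
c=np.cos(np.radians(5.5));sn=np.sin(np.radians(5.5))
Q=np.stack([(P[...,0]-o[0])*c+(P[...,1]-o[1])*sn,-(P[...,0]-o[0])*sn+(P[...,1]-o[1])*c,P[...,2]],-1)
m=(abs(Q[...,0]+.018)<.010)&(Q[...,1]<-.08)&(Q[...,1]>-.17)&(Q[...,2]>.04)
y=Q[m][:,1];zz=Q[m][:,2]
j=(abs(zz-.051)<.005);k=zz>.068
print("jaw",np.percentile(y[j],[2,50,98]),"carton front",np.percentile(y[k],[2,98]))
E
```

```text
t 12.68 phi_f 141.7 r 46.8 z 116.7  tang F 0.2 rad F -0.5 fz 1.1
[[-17.5, 0.5, 6.5, 0, 0, -9.8], [-36.0, 8.0, 6.4, 0, 0, -34.8], [-49.5, 22.6, 6.4, 0, 0, -59.8], [-55.5, 41.6, 6.4, 0, 0, -84.8]]
jaw [-0.15769051 -0.11650186 -0.10653384] carton front [-0.16911049 -0.13371369]
```

Call:
{"api": "play_rows", "payload": {"steps": [[[-10,0,0,0,0,-7],[-19,1,0,0,0,-14],[-28,4,0,0,0,-21],[-36,8,0,0,0,-28],[-43,14,0,0,0,-35],[-49,22,0,0,0,-42],[-53,31,0,0,0,-49],[-55.5,41.5,0,0,0,-56],[-55.5,41.5,0,0,0,-63],[-55.5,41.5,0,0,0,-70],[-55.5,41.5,0,0,0,-77],[-55.5,41.5,0,0,0,-84]]]}}

```text
time: 13.68
tool_pos: [0.5446, 0.3306, 0.1116]
tool_rot: [0.0, 0.345, 0.939, 0.0]
contact_force: [-0.7, 0.2, -0.3]
gripper_width: 0.004
grasp_force: 0.0
```

```bash
python3 -c "
from arc import *
s,ph=st()
print(rows([46],z=.058,s=s))"
```

```text
t 13.68 phi_f 46.3 r 48.9 z 111.6  tang F 0.7 rad F 0.3 fz -0.3
[[-0.3, 2.8, 53.6, 0, 0, 0.2]]
```

Call:
{"api": "play_rows", "payload": {"steps": [[[0,3,15,0,0,0],[0,3,35,0,0,0],[0,3,48,0,0,0],[0,3,53,0,0,0],[0,3,53,0,0,0]]]}}

```text
time: 14.1
tool_pos: [0.5447, 0.3323, 0.0553]
tool_rot: [-0.002, 0.347, 0.938, -0.002]
contact_force: [0.1, 0.1, 0.4]
gripper_width: -0.001
grasp_force: 0.0
```

```bash
python3 -c "
from arc import *
s,ph=st()
for x in rows(np.arange(50,85,4),s=s): print(x)"
```

```text
t 14.10 phi_f 47.5 r 47.6 z 55.3  tang F -0.1 rad F -0.1 fz 0.4
[2.0, 1.7, -2.7, 0, 0, 3.9]
[5.2, 2.0, -2.7, 0, 0, 7.9]
[8.3, 2.5, -2.7, 0, 0, 11.9]
[11.4, 3.3, -2.7, 0, 0, 15.9]
[14.5, 4.3, -2.7, 0, 0, 19.9]
[17.5, 5.5, -2.7, 0, 0, 23.9]
[20.4, 6.9, -2.7, 0, 0, 27.9]
[23.1, 8.5, -2.7, 0, 0, 31.9]
[25.8, 10.3, -2.7, 0, 0, 35.9]
```

Call:
{"api": "play_rows", "payload": {"steps": [[[2,1.5,-2,0,0,4],[5,2,-2,0,0,8],[8.5,2.5,-2,0,0,12],[11.5,3.5,-2,0,0,16],[14.5,4.5,-2,0,0,20],[17.5,5.5,-2,0,0,24],[20.5,7,-2,0,0,28],[23,8.5,-2,0,0,32],[25.5,10,-2,0,0,36],[25.5,10,-2,0,0,36]]]}}

```text
time: 14.93
tool_pos: [0.5343, 0.3557, 0.0609]
tool_rot: [0.002, 0.621, 0.784, -0.001]
contact_force: [1.0, -6.1, -0.9]
gripper_width: -0.002
grasp_force: 2.9
```

```bash
python3 -c "
from arc import *
s,ph=st()
for x in rows(np.arange(83,97,1.),s=s): print(x)"
```

```text
t 14.93 phi_f 79.7 r 43.9 z 60.9  tang F -6.1 rad F 0.7 fz -0.9
[2.6, -2.2, 2.8, 0, 0, 0.8]
[3.4, -2.2, 2.8, 0, 0, 1.8]
[4.2, -2.1, 2.8, 0, 0, 2.8]
[5.0, -2.1, 2.8, 0, 0, 3.8]
[5.8, -2.0, 2.8, 0, 0, 4.8]
[6.6, -2.0, 2.8, 0, 0, 5.8]
[7.4, -1.9, 2.8, 0, 0, 6.8]
[8.2, -1.8, 2.8, 0, 0, 7.8]
[9.0, -1.7, 2.8, 0, 0, 8.8]
[9.7, -1.5, 2.8, 0, 0, 9.8]
[10.5, -1.4, 2.8, 0, 0, 10.8]
[11.3, -1.2, 2.8, 0, 0, 11.8]
[12.1, -1.1, 2.8, 0, 0, 12.8]
[12.9, -0.9, 2.8, 0, 0, 13.8]
```

Call:
{"api": "play_rows", "payload": {"steps": [[[0.8,0,0,0,0,1],[1.6,0,0,0,0,2],[2.4,0,0,0,0,3],[3.2,0,0,0,0,4],[4,0.1,0,0,0,5],[4.8,0.2,0,0,0,6],[5.6,0.3,0,0,0,7],[6.4,0.4,0,0,0,8],[7.2,0.5,0,0,0,9],[8,0.6,0,0,0,10],[8,0.6,0,0,0,10]]]}}

```text
time: 15.85
tool_pos: [0.5329, 0.3631, 0.0608]
tool_rot: [0.002, 0.686, 0.727, -0.001]
contact_force: [1.3, -7.4, 1.1]
gripper_width: 0.004
grasp_force: 3.3
```

```bash
python3 -c "
from arc import *
s,ph=st()
im,d,P,K,T=grab('top','top4.png')
c=np.cos(np.radians(5.5));sn=np.sin(np.radians(5.5))
Q=np.stack([(P[...,0]-o[0])*c+(P[...,1]-o[1])*sn,-(P[...,0]-o[0])*sn+(P[...,1]-o[1])*c,P[...,2]],-1)
m=(abs(Q[...,0])<.02)&(Q[...,1]<-.12)&(Q[...,1]>-.23);q=Q[m]
t=q[abs(q[:,2]-.074)<.004];print('carton y',np.percentile(t[:,1],[1,99]))
m=(abs(Q[...,0]+.018)<.010)&(Q[...,1]<-.08)&(Q[...,1]>-.16)&(abs(Q[...,2]-.05)<.004);print('jaw y',np.percentile(Q[m][:,1],[2,98]))
"
```

```text
t 15.85 phi_f 89.6 r 43.9 z 60.8  tang F -7.5 rad F -0.5 fz 1.1
carton y [-0.19387664 -0.13528444]
jaw y [-0.15548458 -0.11507438]
```

Call:
{"api": "play_rows", "payload": {"steps": [[[0.8,0,0,0,0,1],[1.6,0,0,0,0,2],[2.4,0,0,0,0,3],[3.2,0.1,0,0,0,4]]]}}

```text
time: 16.23
tool_pos: [0.5327, 0.3662, 0.0608]
tool_rot: [0.002, 0.711, 0.703, -0.001]
contact_force: [0.3, -7.3, 0.8]
gripper_width: -0.003
grasp_force: 3.5
```

Call:
{"api": "play_rows", "payload": {"steps": [[[0.4,0,0,0,0,0.5],[0.8,0,0,0,0,1],[1.2,0,0,0,0,1.5]]]}}

```text
time: 16.48
tool_pos: [0.5327, 0.3674, 0.0608]
tool_rot: [0.002, 0.72, 0.694, -0.001]
contact_force: [0.3, -8.0, 0.8]
gripper_width: -0.003
grasp_force: 3.5
```

Call:
{"api": "play_rows", "payload": {"steps": [[[0.4,0,0,0,0,0.5],[0.8,0,0,0,0,1],[1.2,0,0,0,0,1.5]]]}}

```text
time: 16.73
tool_pos: [0.5327, 0.3685, 0.0608]
tool_rot: [0.002, 0.729, 0.684, -0.001]
contact_force: [0.7, -7.3, 0.2]
gripper_width: 0.003
grasp_force: 3.5
```

```bash
python3 -c "
from arc import *
s,ph=st()
im,d,P,K,T=grab('top')
c=np.cos(np.radians(5.5));sn=np.sin(np.radians(5.5))
Q=np.stack([(P[...,0]-o[0])*c+(P[...,1]-o[1])*sn,-(P[...,0]-o[0])*sn+(P[...,1]-o[1])*c,P[...,2]],-1)
m=(abs(Q[...,0])<.02)&(Q[...,1]<-.12)&(Q[...,1]>-.23);q=Q[m]
t=q[abs(q[:,2]-.074)<.004];print('carton y',np.percentile(t[:,1],[1,99]))
m=(abs(Q[...,0]+.018)<.010)&(Q[...,1]<-.08)&(Q[...,1]>-.16)&(abs(Q[...,2]-.05)<.004);print('jaw y',np.percentile(Q[m][:,1],[2,98]))
"
```

```text
t 16.73 phi_f 96.7 r 43.8 z 60.8  tang F -7.3 rad F -0.8 fz 0.2
carton y [-0.19552439 -0.13704626]
jaw y [-0.14319219 -0.11728664]
```

Call:
{"api": "play_rows", "payload": {"steps": [[[0.4,0,0,0,0,0.5],[0.8,0,0,0,0,1],[1.2,0,0,0,0,1.5]]]}}

```text
time: 17.03
tool_pos: [0.5327, 0.3697, 0.0607]
tool_rot: [0.002, 0.738, 0.675, -0.002]
contact_force: [-0.6, -7.5, 1.0]
gripper_width: -0.002
grasp_force: 3.5
```

Call:
{"api": "play_rows", "payload": {"steps": [[[0.4,0,0,0,0,0.5],[0.8,0,0,0,0,1]]]}}

```text
time: 17.2
tool_pos: [0.5328, 0.3705, 0.0607]
tool_rot: [0.002, 0.744, 0.668, -0.002]
contact_force: [0.2, -7.2, 1.2]
gripper_width: 0.001
grasp_force: 3.5
```

Call:
{"api": "play_rows", "payload": {"steps": [[[0.4,0,0,0,0,0.5],[0.8,0,0,0,0,1]]]}}

```text
time: 17.37
tool_pos: [0.5328, 0.3711, 0.0607]
tool_rot: [0.002, 0.75, 0.662, -0.002]
contact_force: [-1.5, -9.2, 1.5]
gripper_width: 0.001
grasp_force: 4.2
```

Call:
{"api": "play_rows", "payload": {"steps": [[[0.2,0,0,0,0,0.2],[0.4,0,0,0,0,0.4]]]}}

```text
time: 17.53
tool_pos: [0.5327, 0.3712, 0.0607]
tool_rot: [0.002, 0.752, 0.659, -0.002]
contact_force: [-1.3, -10.1, 3.0]
gripper_width: -0.003
grasp_force: 4.6
```

Call:
{"api": "play_rows", "payload": {"steps": [[[0.2,0,0,0,0,0.2],[0.4,0,0,0,0,0.4]]]}}

```text
time: 17.7
tool_pos: [0.5327, 0.3713, 0.0606]
tool_rot: [0.002, 0.754, 0.657, -0.003]
contact_force: [-1.9, -10.5, 3.6]
gripper_width: 0.002
grasp_force: 5.1
```

Call:
{"api": "play_rows", "payload": {"steps": [[[0.2,0,0,0,0,0.2],[0.4,0,0,0,0,0.4]]]}}

```text
time: 17.87
tool_pos: [0.5327, 0.3714, 0.0606]
tool_rot: [0.002, 0.757, 0.654, -0.003]
contact_force: [-2.2, -11.4, 4.0]
gripper_width: -0.0
grasp_force: 5.6
```

```bash
python3 -c "
from arc import *
s,ph=st();print(s['contact_force'],s['ft_torque'],s['tool_pos'],s['joint_efforts'])
im,d,P,K,T=grab('wrist','w5.png')
np.savez('w5.npz',P=P)
c=np.cos(np.radians(5.5));sn=np.sin(np.radians(5.5))
im2,d,P,K,T=grab('top')
Q=np.stack([(P[...,0]-o[0])*c+(P[...,1]-o[1])*sn,-(P[...,0]-o[0])*sn+(P[...,1]-o[1])*c,P[...,2]],-1)
m=(abs(Q[...,0])<.02)&(Q[...,1]<-.12)&(Q[...,1]>-.23);q=Q[m]
t=q[abs(q[:,2]-.074)<.004];print('carton y',np.percentile(t[:,1],[1,99]))
"
```

```text
t 17.87 phi_f 100.4 r 44.0 z 60.6  tang F -11.5 rad F 1.2 fz 4.0
[ -2.18148169 -11.40038519   4.00001089] [-1.85617562  0.25885582 -0.06280093] [0.53266621 0.37138608 0.06064755] [  5.58748394 -43.70933175 -35.38410187   2.29772709  -1.86443198
  -0.09615313]
carton y [-0.19656199 -0.13766312]
```

View pics/w5.png

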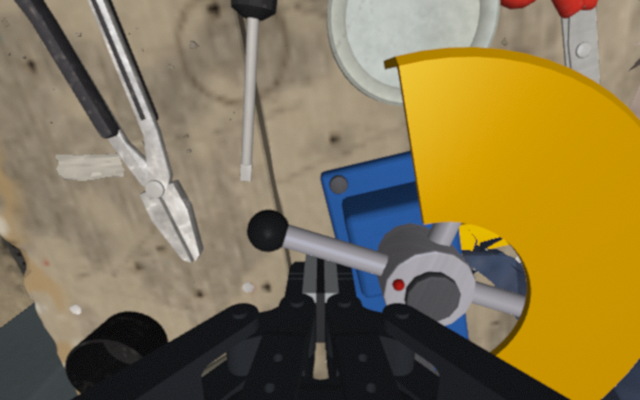

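The wrist view shows the finger's hub-side corner pushing the spoke, with its ball at (268,230). Force and moment give about 0.445 N·m on the capstan, which is a grip of about 12 N. That is on target, so I'll back off and lift clear.

Call:
{"api": "play_rows", "payload": {"steps": [[[-3,0,0,0,0,0],[-7,0,0,0,0,0],[-10,0,0,0,0,0],[-10,0,-30,0,0,0],[-10,0,-70,0,0,0],[-10,0,-110,0,0,0],[-10,0,-140,0,0,0],[-10,0,-140,0,0,0]]]}}

```text
time: 18.63
tool_pos: [0.535, 0.3671, 0.2109]
tool_rot: [0.002, 0.756, 0.654, 0.008]
contact_force: [1.1, -0.1, 1.2]
gripper_width: -0.002
grasp_force: 0.0
```

```bash
python3 -c "
from arc import *
s,ph=st();print(s['tool_pos'],rel([.44,.30,.22],-8))
im,d,P,K,T=grab('top')
c=np.cos(np.radians(5.5));sn=np.sin(np.radians(5.5))
Q=np.stack([(P[...,0]-o[0])*c+(P[...,1]-o[1])*sn,-(P[...,0]-o[0])*sn+(P[...,1]-o[1])*c,P[...,2]],-1)
m=(abs(Q[...,0])<.02)&(Q[...,1]<-.12)&(Q[...,1]>-.23);q=Q[m]
t=q[abs(q[:,2]-.074)<.004];print('carton y',np.percentile(t[:,1],[1,99]))
m=(abs(Q[...,0]+.018)<.010)&(Q[...,1]<-.08)&(Q[...,1]>-.16)&(abs(Q[...,2]-.05)<.004);print('jaw y',np.percentile(Q[m][:,1],[2,98]))
cv2.imwrite('pics/t5.png',cv2.resize(im[120:300,190:450],None,fx=3,fy=3))
"
```

```text
t 18.63 phi_f 94.9 r 41.5 z 210.9  tang F -0.2 rad F -1.1 fz 1.2
[0.53502605 0.3671479  0.21089849] [-80.0, -84.3, -11.0, 0.7, -0.6, -0.2]
carton y [-0.1965076  -0.13759524]
jaw y [-0.14186396 -0.11768288]
```

View pics/t5.png

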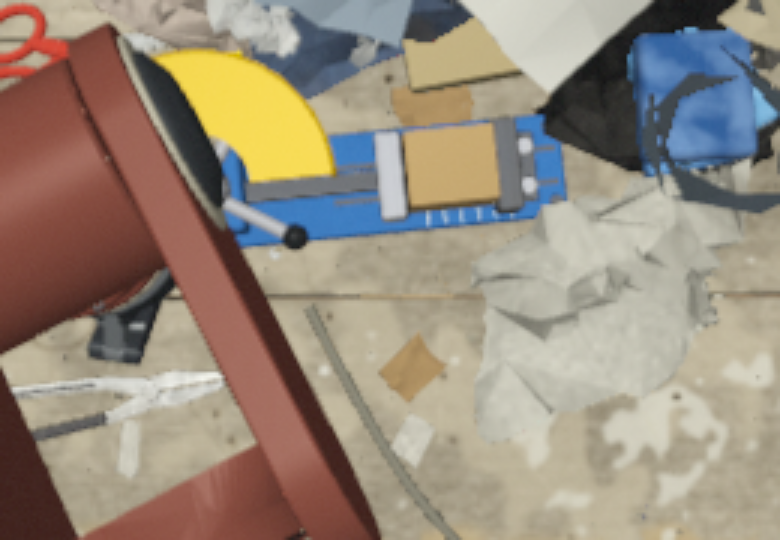

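The carton sits flush between the jaw (392,175) and the stop (508,163), and it did not move when the spoke was released. The flat carton at (455,60) is where it was, the cup was in place in the previous wrist view, and the arm is clear.

```bash
python3 -c "
from h import *
print(order.job_done())"
```

```text
the job is handed in; nothing more can be done
None
```

The carton stands upright, clamped between jaw and back stop at an estimated 12 N. It was wound up only by the spokes, the cup and flat carton were left alone, and the job was handed in at about 19 s.

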